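# Load the gauge pins and lift the cassette out by its catches

### The job

Drop the two long gauge pins from the wooden stand end-down into the two pockets of the grey cassette, one in each and right down to the bottom, while the cassette stays latched in its dock; leave the short pin in the stand. Then pinch the cassette's two side catches together, lift it straight up and level until its underside is about 12 cm above the bench, and finish there still holding it up in the air with both catches squeezed: do not put it down.

Things in the scene. Friction and masses are not known exactly. Their poses are not given: they have to be found in the camera images.
- cassette: Grey plastic cassette, 60 mm (its x) by 28 mm (its y) by 66 mm high without catches, about 0.26 kg empty, upright in the dock. Origin: centre of its underside, 8 mm above the bench while docked; z up. Two open-topped square pockets, 19 by 19 mm and 61 mm deep, lie side by side along its x with a 7 mm wall between. A sprung black catch stands on each long side (+y and -y); the dock holds the cassette by these and it cannot be pulled out unless both are pressed.
- cassette_grip (a point): Midpoint between the two catch pads, 52 mm above the cassette's underside and 14 mm below its top (60 mm above the bench while docked). Axes as the cassette's: the pads face +y and -y. Each pad is a ribbed black block 24 mm wide (along x) and 28 mm high (14 mm above and below this point), reaching up to the cassette's top. Over both pads the width along y is 60 mm free and 50 mm fully squeezed. Loaded long pins rise 28 mm above this point, 14 mm above the cassette's top.
- pocket_a (a point): Centre of the mouth of the pocket on the cassette's +x side, 66 mm above its underside (74 mm above the bench while docked), 13 mm from the cassette's middle. Pocket 19 by 19 mm, 61 mm deep.
- pocket_b (a point): The same for the pocket on the -x side.
- catch_a (a joint): Travel of the catch on the cassette's +y side, m: 0 free (latched), 0.005 pressed fully in towards the cassette's middle. A spring resists with 4 N at first and 11 N fully in. Its tooth clears the dock from 0.003; press it fully.
- catch_b (a joint): The same for the catch on the -y side.
- dock: Fixed grey dock with a steel base plate 120 by 120 by 8 mm and guide blocks up to 34 mm above the bench (within 40 mm of its middle along x, 38 mm along y). Origin: centre of its underside on the bench; z up; x and y as the docked cassette's. The cassette stands in it with 1.5 to 2 mm play and is out once raised 26 mm.
- pin_a_mid (a point): Centre (half-way up) of a long gauge pin: plain round steel, 12 mm diameter, 75 mm long, 66 g, standing upright in a hole of the wooden stand, sunk 20 mm, its top 85 mm above the bench. z along the pin. The two long pins are alike; either goes in either pocket.
- pin_b_mid (a point): The same for the other long pin.
- stub_mid (a point): Centre of the short pin, 12 mm diameter, 45 mm long, standing in the third hole of the stand, its top 55 mm above the bench. It stays there.
- stand: Fixed wooden block, 60 mm (x) by 150 mm (y) by 30 mm high, origin at the centre of its underside. Three holes, 13.5 mm wide and 20 mm deep, in a row along its y, 45 mm apart, the middle one at its centre; the three pins stand in them in any order.
Mind the look-alikes: they are no part of the job. Several things have the shape of the cassette; the one meant has the colours described above.

How it is judged:
By the outcome, as a careful person would: the job done as asked, in the order asked, and still so for the second after the job is handed in, while the arm keeps its last pose, push and grip.
It also fails if it takes over 66 s, if anything falls off the work surface, if the arm or the gripper's body presses on something with over 40 N, if the wrist force passes 120 N, or if a joint passes its speed limit or range.

### The arm

A 6-joint arm with a two-finger parallel gripper is mounted at the origin on the work surface. World frame = base frame: x ahead of the robot, y to its left, z up, the work surface at z = 0. Lengths are in m, angles in degrees, forces in N, time in s.
With the tool pointing down it reaches from about 0.4 to 0.825 m from the base axis. Payload 7 kg.
Tool frame: the origin (TCP) lies at the very end of the fingers, on their centre line; the grasp point (between the pads) lies 19 mm behind it (r.hold_point_z is the distance from the TCP to the grasp point, in m); x points along the fingers, y is the direction in which the jaws open and shut, and the axes are right-handed (so a half turn about x gives the same grasp; the last joint's range is limited). The gripper opens to 88 mm and grips with 3 to 60 N. Pads are 19 mm wide; open, the fingers measure 130 mm over their backs; the gripper's body (78 mm by 193 mm) begins 47 mm behind the grasp point.
Start: joints at [16.507, 20.546, 0.682, 0, -70.136, -16.507], TCP at [0.675, -0, 0.227] pointing down, gripper open.
Joint ranges: [-176.03, 176.03], [-82.01, 121.73], [-58.28, 71.71], [-173.87, 95.51], [-174.79, -0.11], [-173.66, 173.66]. Speed limits (degrees/s): [136.94, 136.94, 172.46, 180, 180, 180].

### API

Orientations are given as [roll, pitch, yaw] about the fixed x, y, z axes, in that order (R = Rz(yaw) Ry(pitch) Rx(roll)).
In Python, from plant import r gives the robot as it stands. The module is installed in compiled form; this text tells all that it offers.
- The arm moves only by the shell command python3 -m creep 'ROWS' [FORCE]. ROWS is JSON, a list of rows, each a list of 7 numbers: the turn, a rotation vector about the tool's x, y, z in rad, then the shift along the tool's x, y, z in cm, then the opening in per cent of the stroke, from 0 (shut) to 100 (fully open). In form: [[rx, ry, rz, x, y, z, fingers], ...]. A call has 1 to 8 rows; each row shifts and turns the commanded pose from where the row before left it, along the tool's axes as they then stand; what a row does not reach is not made up. A row lasts 1/10 s, in which the tool goes at most 50 mm and 8.59 degrees, less where a joint would pass 70% of its speed; a pose out of reach is approached as far as the arm can. A call is refused whole if a number of a shift passes 5 or a number of a turn 0.15, either way. A call with a gripper value outside its range is refused whole. The fingers move at their own pace and stop on an object; FORCE is the grip in N (left out, the last holds). Time passes only in rows, so rows that do not move let the fingers close. It gives the time, the measured TCP pose, the force and the opening at its end, in the units of the state.
- r.get_state(): the state, without advancing time (a new reading comes with each control period).
- r.capture(name): name is "scene" or "side" or "wrist"; returns (picture, depth): 420x560x3 uint8, blue, green, red; 420x560 float32, m along the optical axis (not along the pixel's ray), 0 where there is no reading.
- r.camera_info(name): a dict with "fovy" (degrees; the focal length in pixels is half the picture's height over the tangent of half this angle, whatever the lens; pixels are square), "cx", "cy" (the principal point, pixels), "camera_from_world" (4x4, takes a point from world to camera coordinates). Camera axes: x right, y down, z forward; pixel columns grow to the right and rows downward; lengths in m; the calibration is good to about 2 mm. A picture is of the moment at which its call begins: read the wrist's pose just before it. camera_info takes no time and is no camera call; for the wrist camera it gives the pose at the moment of the call.
- r.close_job(): hands the job in, once; it reports no verdict.
Trained networks look in the newest picture that a camera, given by its name, has taken for a name from the list of things; names that differ only in an ending like _2 or _b are one class to them, and where a whole thing is asked for, a point or a joint stands for the part that bears it (a point fixed in the world has none). Each returns a list of dicts, best first, with "score" (0 to 1); they miss things now and then, are a little off and sometimes report something else, mostly with a low value. They report only what shows in the picture. A call takes as long as a camera call. They do not tell look-alikes from the thing itself.
- r.look_for(query, camera): "rect" ([left, top, right, bottom] in pixels, round what is visible of it).
- r.masks_of(query, camera): "pixels" (420x560 bool, what is visible of it) and "rect" ([left, top, right, bottom] in pixels, round what is visible of it).
The state is a dict: "time_s": time; "joints": joint angles; "qd": joint speeds; "joint_torque": joint torques, N m; "tcp_pos": TCP position; "eef_rot": TCP orientation; "contact_force": force on the tool from outside, world axes, zero at the start; "moment": the same for the moment, N m; "gripper_width": finger opening in m.
Only numpy, scipy, OpenCV 4.12 (cv2) and the standard library are available. Lean on these libraries where they do the work, as an engineer would, in place of code of your own. Each camera call takes 0.05 s, during which the arm holds its last target. There are 200 camera calls.

## Working session

There is one attempt and no reset: what is moved stays moved. The work goes in short steps, Python scripts to look and compute and a shell command to move; the robot and the scene stay as the last step left them, time stands still between calls to the robot, and variables do not carry over. Pictures are saved under pics/ and viewed, about 8 in all and at most 12, crops included, and the job is handed in when it is done.

```bash
mkdir -p pics; python3 - <<'E'
from plant import r
import cv2,numpy as np
print(r.get_state())
ims=[]
for c in("scene","side"):
    im,d=r.capture(c);cv2.imwrite(f"pics/{c}0.png",im);np.save(f"{c}0.npy",d)
    i=r.camera_info(c);print(c,i)
    for q in("cassette","stand","dock","pin_a_mid","stub_mid"):
        for x in r.look_for(q,c)[:5]:print(q,np.round(x["score"],2),np.round(x["rect"]))
E
```

```text
{'time_s': 0.0, 'joints': array([ 1.65093793e+01,  2.05899758e+01,  6.32525645e-01, -2.26411255e-02,
       -7.01370218e+01, -1.65064801e+01]), 'qd': array([-0.07503112, -0.03472353, -0.03431542, -0.05761584,  0.02870541,
        0.00123794]), 'joint_torque': array([-8.00930356e-04, -5.82726967e+01,  2.93058443e+01,  6.99745238e+00,
        6.93249181e-03, -2.06530804e-04]), 'tcp_pos': array([6.74483164e-01, 1.03742425e-05, 2.25621767e-01]), 'eef_rot': array([  93.8117109 ,   89.90315922, -176.19310028]), 'contact_force': array([ 0.33876   ,  0.27682373, -0.05448724]), 'moment': array([ 0.00688035,  0.04963342, -0.02043393]), 'gripper_width': 0.08787836538379241}
scene {'fovy': 50.99428590830648, 'cx': 278.30719938681375, 'cy': 203.12701356484968, 'camera_from_world': array([[ 0.35461918,  0.9348584 , -0.01688234, -0.20535429],
       [ 0.52325517, -0.21338496, -0.82502781, -0.17506725],
       [-0.77488661,  0.28373691, -0.56483989,  1.16347873],
       [ 0.        ,  0.        ,  0.        ,  1.        ]])}
cassette 0.87 [338. 178. 369. 213.]
cassette 0.66 [277. 178. 315. 222.]
cas
[... 247 characters left out ...]
 0.16 [119. 240. 136. 276.]
side {'fovy': 43.307192688073734, 'cx': 277.1527462053014, 'cy': 204.2783536800979, 'camera_from_world': array([[-0.90510103, -0.42470786,  0.02038042,  0.4549015 ],
       [-0.28406997,  0.5683297 , -0.77220826,  0.19410282],
       [ 0.31638012, -0.70471596, -0.63504255,  1.02399515],
       [ 0.        ,  0.        ,  0.        ,  1.        ]])}
cassette 0.95 [167. 300. 203. 349.]
cassette 0.89 [284. 232. 315. 279.]
cassette 0.85 [250. 275. 285. 327.]
cassette 0.68 [317. 148. 325. 168.]
cassette 0.64 [198. 237. 233. 278.]
stand 0.71 [294. 154. 344. 196.]
pin_a_mid 0.63 [308. 157. 313. 176.]
stub_mid 0.64 [292. 155. 344. 195.]
stub_mid 0.59 [201. 251. 213. 276.]
```

View pics/scene0.png

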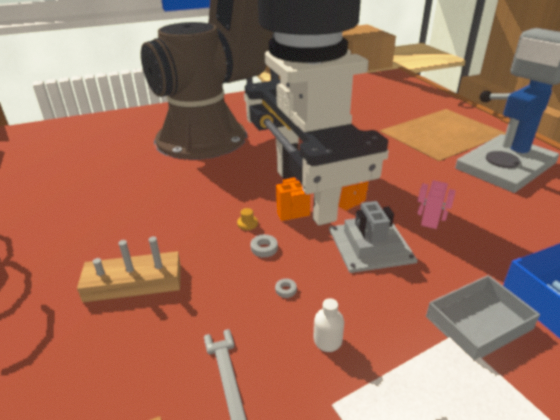

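View pics/side0.png

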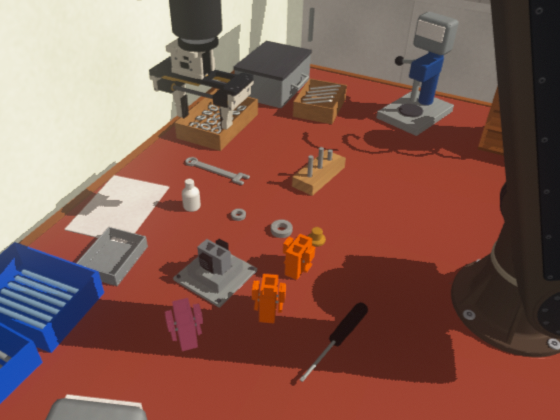

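Scene view: the stand is at about (130,275) with the short pin left (98,267) and long pins at (126,255) and (156,252). The grey cassette is in its dock at (375,225), and the look-alikes are orange and pink. I'll measure from the depth data next.

```bash
cat > h.py <<'E'
import numpy as np,cv2
from plant import r
def cloud(d,i):
    f=210/np.tan(np.radians(i["fovy"]/2)); v,u=np.mgrid[0:420,0:560]
    p=np.stack([(u-i["cx"])/f*d,(v-i["cy"])/f*d,d],-1).reshape(-1,3)
    T=i["camera_from_world"]; return ((p-T[:3,3])@T[:3,:3]).reshape(420,560,3)
def rect(P):
    c,s,a=cv2.minAreaRect((P[:,:2]*1000).astype(np.float32)); return np.round(c,1),np.round(s,1),round(a,1)
E
python3 - <<'E'
from h import *
for c,S,D in(("scene",(230,300,75,185),(198,275,328,418)),("side",(140,200,285,350),(225,305,165,260))):
    d=np.load(f"{c}0.npy");W=cloud(d,r.camera_info(c))
    for n,(a,b,e,f),bands in(("stand",S,((.024,.035),(.045,.1),(.07,.1))),("dock",D,((.004,.012),(.03,.04),(.066,.08)))):
        P=W[a:b,e:f].reshape(-1,3);P=P[(d[a:b,e:f].ravel()>0)]
        for l,h in bands:
            Q=P[(P[:,2]>l)&(P[:,2]<h)]
            if len(Q)>4: print(c,n,l,h,len(Q),*rect(Q),Q.mean(0).round(4),Q[:,2].max().round(4))
E
```

```text
scene stand 0.024 0.035 2405 [ 492.1 -220.7] [150.8  64.5] 78.4 [ 0.4976 -0.2216  0.0289] 0.0348
scene stand 0.045 0.1 438 [ 492. -220.] [101.3  14.7] 77.8 [ 0.4978 -0.2084  0.0655] 0.0853
scene stand 0.07 0.1 175 [ 497.2 -198.3] [56.2 14.3] 76.0 [ 0.4993 -0.1982  0.0795] 0.0853
scene dock 0.004 0.012 1449 [515.3 192.1] [120.5 200. ] 80.4 [0.5704 0.1696 0.0071] 0.012
scene dock 0.03 0.04 699 [519.4 192. ] [ 77.3 152.5] 80.2 [0.5688 0.1752 0.0331] 0.04
scene dock 0.066 0.08 562 [554.3 184.8] [60.5 61.6] 38.6 [0.5564 0.1842 0.0713] 0.0749
side stand 0.024 0.035 780 [ 489.1 -219.8] [156.9  64.5] 78.1 [ 0.4866 -0.2093  0.0297] 0.035
side stand 0.045 0.1 182 [ 489.1 -218.2] [102.5  14.7] 79.5 [ 0.4912 -0.2044  0.0654] 0.088
side stand 0.07 0.1 70 [ 493.  -196.7] [59.  13.9] 80.2 [ 0.4929 -0.1952  0.0804] 0.088
side dock 0.004 0.012 1165 [567.  164.5] [168.5 216.8] 34.0 [0.5373 0.2112 0.0078] 0.0119
side dock 0.03 0.04 621 [510.2 194.5] [ 78.  168.3] 80.5 [0.5396 0.2031 0.0339] 0.0399
side dock 0.066 0.08 560 [518.6 225.4] [149.9 161.5] 26.7 [0.545  0.1987 0.0717] 0.0774
```

```bash
python3 -m creep '[[0,0,0,0,1.6,2.9,100],[0,0,0,0,1.6,2.9,100],[0,0,0,0,1.6,2.9,100],[0,0,0,0,1.6,2.9,100],[0,0,0,0,1.6,2.9,100],[0,0,0,0,1.6,2.9,100],[0,0,0,0,0,0,100],[0,0,0,0,0,0,100]]' && python3 - <<'E'
from h import *
i=r.camera_info("wrist");im,d=r.capture("wrist");cv2.imwrite("pics/w1.png",im);np.save("w1.npy",d)
T=i["camera_from_world"];print("cam at",-T[:3,:3].T@T[:3,3],T[2,:3]);np.save("w1T.npy",T)
W=cloud(d,i);P=W[d>0]
for q in("cassette","dock"):
    for x in r.masks_of(q,"wrist")[:3]:
        m=x["pixels"]&(d>0);Q=W[m];print(q,x["score"],np.round(x["rect"]))
        for l,h in((.004,.012),(.03,.036),(.068,.08)):
            B=Q[(Q[:,2]>l)&(Q[:,2]<h)]
            if len(B)>10:print("  ",l,len(B),*rect(B))
E
```

```text
time_s: 1.4
tcp_pos: [0.5787, 0.1748, 0.2269]
eef_rot: [-65.4, 90.0, 24.8]
contact_force: [0.1, -0.9, -1.1]
gripper_width: 0.0877
cam at [0.58031408 0.08984084 0.3863811 ] [-5.36700480e-04  3.10406552e-01 -9.50603747e-01]
cassette 0.93 [274. 171. 328. 227.]
   0.03 74 [548.4 181.6] [33.3 71. ] 75.4
   0.068 1452 [554.7 184.4] [59.9 58.2] 30.8
cassette 0.8 [395.  80. 475. 147.]
   0.004 82 [428.4  92.6] [60.   1.5] 85.3
   0.03 168 [416.2  93.4] [58.7 25.6] 86.0
   0.068 407 [415.4  93.6] [61.3 57.2] 48.3
cassette 0.69 [380. 186. 448. 253.]
   0.004 77 [426.9 201.9] [27.3 26.3] 19.6
   0.03 101 [427.4 215.2] [34.4 53.7] 14.6
   0.068 318 [422.1 217.4] [57.2 58.6] 60.7
dock 0.66 [246. 134. 354. 242.]
   0.004 4003 [554.7 185.7] [120.2 119.9] 80.0
   0.03 1280 [554.6 185.8] [76.7 80.3] 80.1
   0.068 38 [549.7 192.9] [62.  41.9] 32.0
```

View pics/w1.png

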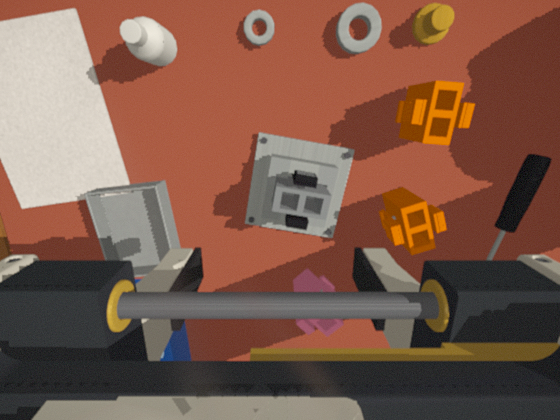

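The wrist view shows the grey cassette at (300,203), with catches at (304,178) and (297,222). Its pockets lie along the image's x axis. The dock centre is therefore (0.555,0.186) with its x axis at yaw -10°. Next I'll go to the stand.

```bash
python3 -m creep '[[0,0,0,0,1,-4.4,50],[0,0,0,0,1,-4.4,50],[0,0,0,0,1,-4.4,50],[0,0,0,0,1,-4.4,50],[0,0,0,0,1,-4.4,50],[0,0,0,0,1,-4.4,50],[0,0,0,0,1,-4.4,50],[0,0,0,0,1,-4.4,50]]' && python3 -m creep '[[0.1,0,0,0,0,0,50],[0.11,0,0,0,0,0,50],[0,0,0,0,0,0,50],[0,0,0,0,0,0,50]]' && python3 - <<'E'
from h import *
i=r.camera_info("wrist");im,d=r.capture("wrist");cv2.imwrite("pics/w2.png",im)
W=cloud(d,i)
for q in("stand","pin_a_mid","stub_mid"):
    for x in r.masks_of(q,"wrist")[:3]:
        m=x["pixels"]&(d>0);Q=W[m];print(q,x["score"],np.round(x["rect"]))
        for l,h in((.024,.034),(.045,.09),(.05,.058),(.08,.09)):
            B=Q[(Q[:,2]>l)&(Q[:,2]<h)]
            if len(B)>10:print("  ",l,len(B),*rect(B),B[:,2].max())
M=np.load("w1.npy");i["camera_from_world"]=np.load("w1T.npy");W=cloud(M,i)[130:250,240:360].reshape(-1,3)
c,s=np.cos(np.radians(-10)),np.sin(np.radians(-10))
Q=W[(W[:,2]>.07)&(W[:,2]<.08)];L=(Q[:,:2]-[.5547,.1857])@np.array([[c,-s],[s,c]])
print("x",np.percentile(L[:,0],[0,1,50,99,100]),"y",np.percentile(L[:,1],[0,1,50,99,100]),Q[:,2].max())
E
```

```text
time_s: 2.35
tcp_pos: [0.4982, -0.1806, 0.2268]
eef_rot: [-102.1, 90.0, -12.2]
contact_force: [1.1, -0.3, 0.2]
gripper_width: 0.0441
time_s: 2.75
tcp_pos: [0.4989, -0.1786, 0.2265]
eef_rot: [167.4, 90.0, -114.5]
contact_force: [0.9, 0.3, 0.7]
gripper_width: 0.0444
stand 0.84 [248.  79. 306. 210.]
   0.024 6310 [ 493.  -220.6] [149.9  60.1] 78.5 0.03398226619714883
   0.045 34 [ 492.9 -221. ] [100.3  11.4] 78.6 0.087561432062657
   0.05 19 [ 483.8 -265.1] [10.7 11.4] 34.5 0.05731930743126322
pin_a_mid 0.78 [272. 180. 284. 206.]
   0.024 22 [ 497.1 -177.4] [ 5.  14.2] 24.5 0.033180498286569805
   0.045 188 [ 501.8 -177.3] [11.5 11.1] 84.6 0.08809086841666697
   0.05 14 [ 500.  -181.1] [2.5 9.3] 66.7 0.05745315916984206
   0.08 113 [ 502.  -177.2] [11.6 10.4] 79.1 0.08809086841666697
x [-0.03012863 -0.02937453  0.0003398   0.02967746  0.03006604] y [-0.03066995 -0.03008783 -0.00165437  0.02886494  0.0299259 ] 0.07776782343210653
```

View pics/w2.png

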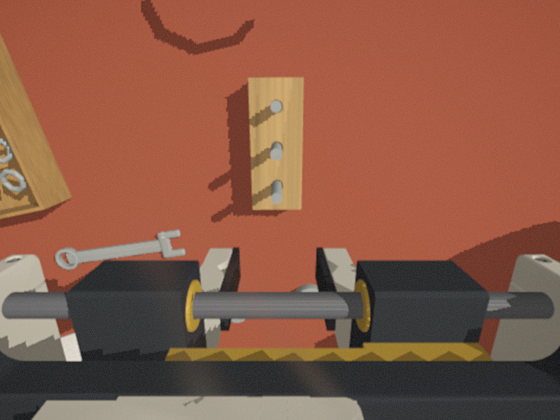

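Pin A is at (0.502,-0.177). The stub is the far pin at (276,107), and its height of 0.057 confirms that. I'll descend and grasp pin A.

```bash
python3 -m creep '[[0,0,0,2.5,-0.27,0.22,50],[0,0,0,2.5,0,0,50],[0,0,0,2.5,0,0,50],[0,0,0,2.5,0,0,50],[0,0,0,2.5,0,0,50],[0,0,0,2.2,0,0,50],[0,0,0,1.2,0,0,50],[0,0,0,0.9,0,0,50]]' 20 && python3 -m creep '[[0,0,0,0,0,0,50],[0,0,0,0,0,0,50],[0,0,0,0,0,0,0],[0,0,0,0,0,0,0],[0,0,0,0,0,0,0],[0,0,0,0,0,0,0],[0,0,0,0,0,0,0],[0,0,0,0,0,0,0]]'
```

```text
time_s: 3.75
tcp_pos: [0.5021, -0.1762, 0.0578]
eef_rot: [109.4, 90.0, -172.6]
contact_force: [0.6, -0.0, 0.6]
gripper_width: 0.0437
time_s: 4.55
tcp_pos: [0.502, -0.1765, 0.0587]
eef_rot: [150.4, 90.0, -131.6]
contact_force: [-1.0, 0.6, 1.8]
gripper_width: 0.0115
```

```bash
python3 -m creep '[[0,0,0,-1,0,0,0],[0,0,0,-2,0,0,0],[0,0,0,-2.5,0,0,0],[0,0,0,-2.5,0,0,0],[0,0,0,-2.5,0,0,0],[0,0,0,-1,0,0,0],[0,0,0,0,0,0,0]]' && python3 -m creep '[[0,0,0,0,0.125,4.57,0],[0,0,0,0,0.125,4.57,0],[0,0,0,0,0.125,4.57,0],[0,0,0,0,0.125,4.57,0],[0,0,0,0,0.125,4.57,0],[0,0,0,0,0.125,4.57,0],[0,0,0,0,0.125,4.57,0],[0,0,0,0,0.125,4.57,0]]' && python3 -m creep '[[0.14,0,0,0,0,0,0],[0.14,0,0,0,0,0,0],[0.14,0,0,0,0,0,0],[0.14,0,0,0,0,0,0],[0.14,0,0,0,0,0,0],[0.14,0,0,0,0,0,0]]' && python3 -m creep '[[0.14,0,0,0,0,0,0],[0.14,0,0,0,0,0,0],[0.14,0,0,0,0,0,0],[0.14,0,0,0,0,0,0],[0.1376,0,0,0,0,0,0],[0,0,0,0,0,0,0],[0,0,0,0,0,0,0],[0,0,0,0,0,0,0]]'; python3 - <<'E'
from h import *
s=r.get_state();print(s["joints"].round(1),(s["eef_rot"][0]-s["eef_rot"][2])%360)
i=r.camera_info("wrist");im,d=r.capture("wrist");cv2.imwrite("pics/w3.png",im);np.save("w3.npy",d)
W=cloud(d,i)
for q in("cassette","dock","pin_a_mid"):
    for x in r.masks_of(q,"wrist")[:2]:
        Q=W[x["pixels"]&(d>0)];print(q,x["score"],np.round(x["rect"]),Q.mean(0).round(4))
        for l,h in((.004,.012),(.03,.036),(.068,.08),(.1,.22)):
            B=Q[(Q[:,2]>l)&(Q[:,2]<h)]
            if len(B)>10:print("  ",l,len(B),*rect(B),B.mean(0).round(4))
E
```

```text
time_s: 5.25
tcp_pos: [0.503, -0.1764, 0.1753]
eef_rot: [-78.9, 89.8, -0.9]
contact_force: [-0.5, 0.1, -0.4]
gripper_width: 0.0113
time_s: 6.05
tcp_pos: [0.5678, 0.1848, 0.172]
eef_rot: [128.9, 89.9, -153.1]
contact_force: [0.8, -1.2, -0.3]
gripper_width: 0.0112
time_s: 6.65
tcp_pos: [0.5677, 0.1829, 0.1717]
eef_rot: [177.9, 89.8, -152.6]
contact_force: [-0.3, -0.2, 0.0]
gripper_width: 0.0114
time_s: 7.45
tcp_pos: [0.5683, 0.1831, 0.1729]
eef_rot: [-141.0, 89.9, -150.9]
contact_force: [0.0, 0.4, -0.8]
gripper_width: 0.0112
[  36.6   15.6  -13.8   -0.   -60.7 -136.5] 9.955933514124382
cassette 0.91 [386.  93. 483. 169.] [0.5258 0.3321 0.055 ]
   0.004 94 [522.1 324.2] [24.  65.3] 67.3 [0.5301 0.3178 0.0079]
   0.03 182 [523.6 331.4] [34.9 61.7] 48.5 [0.5293 0.3299 0.0332]
   0.068 555 [527.6 333.8] [56.1 59.2] 2.0 [0.5266 0.3353 0.0684]
cassette 0.78 [244. 152. 312. 226.] [0.5538 0.1855 0.0617]
   0.004 14 [558.8 184.9] [38.4 16.8] 79.4 [0.5573 0.1823 0.0099]
   0.03 117 [549.8 185.1] [49.  57.4] 44.0 [0.5529 0.1849 0.0328]
   0.068 2041 [555.1 185.3] [59.7 60.6] 80.6 [0.5538 0.1856 0.0749]
dock 0.82 [222. 119. 336. 232.] [0.5432 0.1872 0.0178]
   0.004 5597 [555.2 185.3] [120.1 119.8] 80.1 [0.542  0.1876 0.0094]
   0.03 2064 [555.1 185.4] [76.2 80.5] 80.0 [0.5462 0.1864 0.0351]
   0.068 46 [559.4 182.4] [63.3 55.2] 57.3 [0.5666 0.1892 0.0753]
pin_a_mid 0.89 [266. 224. 288. 293.] [0.5652 0.1836 0.1778]
   0.1 1293 [567.4 183.2] [11.7 10.6] 84.3 [0.5652 0.1836 0.1778]
pin_a_mid 0.74 [242. 151. 312. 227.] [0.554  0.1854 0.0615]
   0.004 30 [558.7 184.8] [38.4 16.8] 79.6 [0.5595 0.1784 0.0097]
   0.03 112 [551.5 187.1] [42.3 54.7] 87.3 [0.5531 0.186  0.0329]
   0.068 1980 [554.2 185.6] [61.8 57.7] 30.6 [0.5537 0.1855 0.0749]
```

View pics/w3.png

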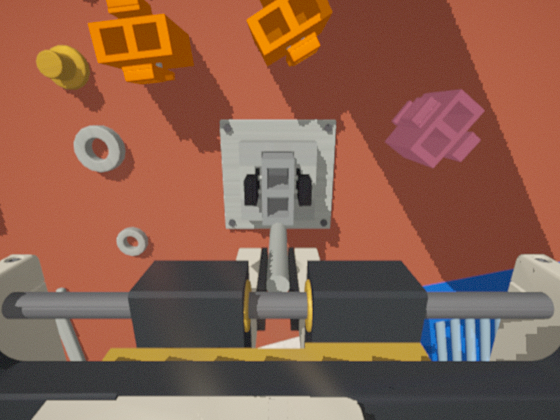

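The pin hangs vertically at (278,255), right over pocket_a, with dock and cassette aligned at yaw -10°. I'll lower it, release and retreat.

```bash
python3 -m creep '[[0,0,0,2,0,0,0],[0,0,0,2,0,0,0],[0,0,0,1.5,0,0,0],[0,0,0,1.2,0,0,0],[0,0,0,1.2,0,0,0],[0,0,0,1,0,0,0],[0,0,0,0.5,0,0,0],[0,0,0,0,0,0,0]]' && python3 -m creep '[[0,0,0,0,0,0,0],[0,0,0,0,0,0,40],[0,0,0,0,0,0,40],[0,0,0,0,0,0,40],[0,0,0,0,0,0,40],[0,0,0,-2,0,0,40],[0,0,0,-3,0,0,40],[0,0,0,-3.7,0,0,40]]' && python3 - <<'E'
from h import *
s=r.get_state()
i=r.camera_info("wrist");im,d=r.capture("wrist");cv2.imwrite("pics/w4.png",im[60:260,180:380])
W=cloud(d,i)[100:240,200:350].reshape(-1,3);Q=W[(W[:,2]>.08)&(W[:,2]<.12)]
print(len(Q),len(Q) and (rect(Q),Q[:,2].max(),Q.mean(0)))
print(np.percentile(Q[:,2],[50,90]))
E
```

```text
time_s: 8.45
tcp_pos: [0.5683, 0.183, 0.0789]
eef_rot: [-136.0, 89.9, -146.2]
contact_force: [0.5, -0.1, -0.7]
gripper_width: 0.0115
time_s: 9.25
tcp_pos: [0.5677, 0.1827, 0.1664]
eef_rot: [-137.7, 89.8, -147.9]
contact_force: [1.2, -0.7, -0.5]
gripper_width: 0.0352
192 ((array([568.7, 180.8]), array([11.1, 11.4]), 83.2), np.float64(0.09154258655658336), array([0.56798775, 0.18083265, 0.08824417]))
[0.08910765 0.09006173]
```

View pics/w4.png

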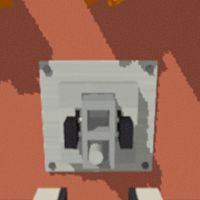

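```bash
python3 -m creep '[[-0.14,0,0,0,0,0,40],[-0.14,0,0,0,0,0,40],[-0.14,0,0,0,0,0,40],[-0.14,0,0,0,0,0,40],[-0.14,0,0,0,0,0,40],[-0.14,0,0,0,0,0,40]]' && python3 -m creep '[[-0.14,0,0,0,0,0,50],[-0.14,0,0,0,0,0,50],[-0.14,0,0,0,0,0,50],[-0.14,0,0,0,0,0,50],[-0.1376,0,0,0,0,0,50],[0,0,0,0,0,0,50]]' && python3 -m creep '[[0,0,0,0,-0.1,-4.1,50],[0,0,0,0,-0.1,-4.1,50],[0,0,0,0,-0.1,-4.1,50],[0,0,0,0,-0.1,-4.1,50],[0,0,0,0,-0.1,-4.1,50],[0,0,0,0,-0.1,-4.1,50],[0,0,0,0,-0.1,-4.1,50],[0,0,0,0,-0.1,-4.1,50]]' && python3 -m creep '[[0,0,0,0,-0.1,-4.1,50],[0,0,0,0,-0.1,-4.1,50],[0,0,0,0,0,0,50],[0,0,0,0,0,0,50],[0,0,0,0,0,0,50]]'; python3 - <<'E'
from h import *
s=r.get_state();print((s["eef_rot"][0]-s["eef_rot"][2])%360,s["tcp_pos"])
i=r.camera_info("wrist");im,d=r.capture("wrist");cv2.imwrite("pics/w5.png",im)
W=cloud(d,i)
Q=W.reshape(-1,3)
for l,h in((.05,.06),(.08,.09)):
    B=Q[(Q[:,2]>l)&(Q[:,2]<h)&(abs(Q[:,0]-.493)<.05)&(abs(Q[:,1]+.22)<.09)]
    print(l,len(B),len(B)>4 and rect(B))
for x in r.masks_of("pin_a_mid","wrist")[:3]:
    B=W[x["pixels"]&(d>0)];print(x["score"],np.round(x["rect"]),rect(B),B[:,2].max())
E
```

```text
time_s: 9.9
tcp_pos: [0.5685, 0.1833, 0.1666]
eef_rot: [3.9, 90.0, 42.3]
contact_force: [1.1, -0.7, 0.4]
gripper_width: 0.035
time_s: 10.5
tcp_pos: [0.5685, 0.1832, 0.1666]
eef_rot: [-42.5, 90.0, 35.6]
contact_force: [-0.5, 0.0, 0.6]
gripper_width: 0.0437
time_s: 11.3
tcp_pos: [0.5075, -0.1407, 0.1669]
eef_rot: [-76.5, 90.0, 1.2]
contact_force: [0.4, 0.1, 0.3]
gripper_width: 0.0441
time_s: 11.8
tcp_pos: [0.4929, -0.2194, 0.1666]
eef_rot: [-44.2, 90.0, 33.6]
contact_force: [-0.2, -0.1, -1.0]
gripper_width: 0.0437
282.14077308768447 [ 0.49294589 -0.21940266  0.16658212]
0.05 179 (array([ 487.7, -247.3]), array([48.3, 10.7]), 78.2)
0.08 176 (array([ 493.1, -221.3]), array([11.8, 11.1]), 76.4)
```

```bash
python3 -m creep '[[0,0,0,2.5,0,-0.1,50],[0,0,0,2.5,0,0,50],[0,0,0,2.5,0,0,50],[0,0,0,2,0,0,50],[0,0,0,1.3,0,0,50],[0,0,0,0,0,0,50],[0,0,0,0,0,0,50],[0,0,0,0,0,0,0]]' && python3 -m creep '[[0,0,0,0,0,0,0],[0,0,0,0,0,0,0],[0,0,0,0,0,0,0],[0,0,0,0,0,0,0],[0,0,0,0,0,0,0]]' && python3 -m creep '[[0,0,0,-1,0,0,0],[0,0,0,-2,0,0,0],[0,0,0,-2.5,0,0,0],[0,0,0,-2.5,0,0,0],[0,0,0,-2.5,0,0,0],[0,0,0,-1,0,0,0],[0,0,0,0,0,0,0],[0,0,0,0,0,0,0]]'
```

```text
time_s: 12.7
tcp_pos: [0.4935, -0.2205, 0.0595]
eef_rot: [-87.6, 89.9, -9.6]
contact_force: [-0.7, 0.3, 0.2]
gripper_width: 0.0401
time_s: 13.2
tcp_pos: [0.4928, -0.2209, 0.0588]
eef_rot: [-98.8, 90.0, -20.8]
contact_force: [-0.7, -0.6, 2.0]
gripper_width: 0.0112
time_s: 14.0
tcp_pos: [0.4921, -0.2206, 0.1729]
eef_rot: [66.1, 89.9, 144.0]
contact_force: [-0.1, 0.3, -1.3]
gripper_width: 0.0116
```

```bash
python3 -m creep '[[0,0,0,0,0.35,4.1,0],[0,0,0,0,0.35,4.1,0],[0,0,0,0,0.35,4.1,0],[0,0,0,0,0.35,4.1,0],[0,0,0,0,0.35,4.1,0],[0,0,0,0,0.35,4.1,0],[0,0,0,0,0.35,4.1,0],[0,0,0,0,0.35,4.1,0]]' && python3 -m creep '[[0,0,0,0,0.35,4.1,0],[0,0,0,0,0.35,4.1,0],[0.14,0,0,0,0,0,0],[0.14,0,0,0,0,0,0],[0.14,0,0,0,0,0,0],[0.14,0,0,0,0,0,0],[0.14,0,0,0,0,0,0],[0.14,0,0,0,0,0,0]]' && python3 -m creep '[[0.14,0,0,0,0,0,0],[0.14,0,0,0,0,0,0],[0.14,0,0,0,0,0,0],[0.14,0,0,0,0,0,0],[0.1376,0,0,0,0,0,0],[0,0,0,0,0,0,0],[0,0,0,0,0,0,0],[0,0,0,0,0,0,0]]'; python3 - <<'E'
from h import *
s=r.get_state();print((s["eef_rot"][0]-s["eef_rot"][2])%360,s["tcp_pos"])
i=r.camera_info("wrist");im,d=r.capture("wrist");cv2.imwrite("pics/w6.png",im);W=cloud(d,i)
for q in("dock","pin_a_mid"):
    for x in r.masks_of(q,"wrist")[:2]:
        Q=W[x["pixels"]&(d>0)];print(q,x["score"],np.round(x["rect"]))
        for l,h in((.004,.012),(.03,.036),(.08,.1),(.12,.22)):
            B=Q[(Q[:,2]>l)&(Q[:,2]<h)]
            if len(B)>10:print("  ",l,len(B),*rect(B))
E
```

```text
time_s: 14.8
tcp_pos: [0.5327, 0.1072, 0.172]
eef_rot: [127.6, 89.9, -154.4]
contact_force: [1.0, -0.8, -1.8]
gripper_width: 0.0115
time_s: 15.6
tcp_pos: [0.543, 0.187, 0.1716]
eef_rot: [-177.7, 89.8, -148.2]
contact_force: [-0.1, -2.0, -0.8]
gripper_width: 0.0112
time_s: 16.4
tcp_pos: [0.5436, 0.1873, 0.1729]
eef_rot: [-134.7, 89.9, -144.6]
contact_force: [0.9, 0.3, -0.9]
gripper_width: 0.0115
9.954647030918721 [0.54360437 0.18728664 0.17289786]
dock 0.63 [219. 143. 334. 250.]
   0.004 5144 [554.9 185.4] [120.2 120.2] 80.0
   0.03 1923 [555.1 185.3] [76.  80.8] 80.0
   0.12 14 [535.6 191.2] [37.  2.] 79.2
pin_a_mid 0.75 [220. 145. 332. 251.]
   0.004 5099 [554.8 185.5] [120.1 120.2] 79.9
   0.03 1905 [555.1 185.3] [76.  80.8] 80.0
```

```bash
python3 -m creep '[[0,0,0,2,0,-0.12,0],[0,0,0,2,0,0,0],[0,0,0,1.5,0,0,0],[0,0,0,1.2,0,0,0],[0,0,0,1.2,0,0,0],[0,0,0,1,0,0,0],[0,0,0,0.5,0,0,0],[0,0,0,0,0,0,0]]' && python3 -m creep '[[0,0,0,0,0,0,0],[0,0,0,0,0,0,40],[0,0,0,0,0,0,40],[0,0,0,0,0,0,40],[0,0,0,0,0,0,40],[0,0,0,-2,0,0,40],[0,0,0,-3,0,0,40],[0,0,0,-3.7,0,0,40]]' && python3 -m creep '[[0,0,0,0,0,-2,100],[0,0,0,0,0,-2,100],[0,0,0,0,0,0,100],[0,0,0,0,0,0,100]]' && python3 - <<'E'
from h import *
s=r.get_state();print(s["tcp_pos"])
i=r.camera_info("wrist");im,d=r.capture("wrist");cv2.imwrite("pics/w7.png",cv2.resize(im[80:280,180:380],None,fx=2,fy=2));W=cloud(d,i)
Q=W.reshape(-1,3);Q=Q[(abs(Q[:,0]-.555)<.06)&(abs(Q[:,1]-.185)<.06)]
c,s=np.cos(np.radians(-10)),np.sin(np.radians(-10))
for l,h in((.07,.079),(.082,.12)):
    B=Q[(Q[:,2]>l)&(Q[:,2]<h)];L=(B[:,:2]-[.5552,.1854])@np.array([[c,-s],[s,c]])
    print(l,len(B),np.percentile(L,[0,1,99,100],axis=0).T.round(4).tolist(),np.percentile(B[:,2],[10,50,99]))
    if l>.08:
        for m in(L[:,0]>0,L[:,0]<0):print(m.sum(),L[m].mean(0),np.percentile(B[m,2],[50,99]))
E
```

```text
time_s: 17.35
tcp_pos: [0.5424, 0.1875, 0.0789]
eef_rot: [-133.4, 89.9, -143.5]
contact_force: [0.6, -0.5, -1.0]
gripper_width: 0.0113
time_s: 18.15
tcp_pos: [0.5419, 0.1871, 0.1665]
eef_rot: [-135.8, 89.8, -145.9]
contact_force: [0.9, 1.1, -0.1]
gripper_width: 0.0349
time_s: 18.55
tcp_pos: [0.5033, 0.1949, 0.167]
eef_rot: [41.4, 89.9, 31.4]
contact_force: [0.4, 0.4, -0.6]
gripper_width: 0.0615
[0.50333287 0.19492385 0.16701999]
0.07 1707 [[-0.0307, -0.0304, 0.0291, 0.0304], [-0.0301, -0.0295, 0.0293, 0.03]] [0.07333958 0.07522966 0.07773301]
0.082 349 [[-0.0173, -0.017, 0.0196, 0.0207], [-0.0074, -0.0073, 0.0043, 0.0044]] [0.08452678 0.08913493 0.09046311]
174 [ 0.01320075 -0.0020139 ] [0.08905036 0.09052034]
175 [-0.01246316 -0.0008702 ] [0.08916069 0.09038886]
```

View pics/w7.png

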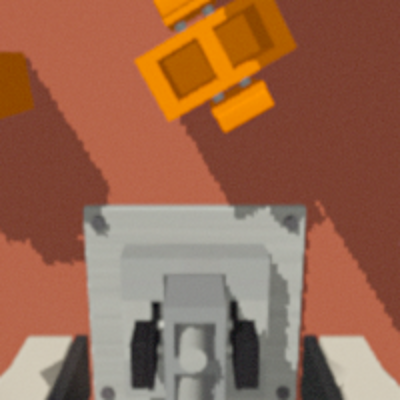

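Both pin tops read 0.089 (nominal 0.088) and sit over the two pockets, so both are right down. Now I'll centre with the jaws wide open for the catches.

```bash
python3 -m creep '[[0,0,0,0,0,2.6,100],[0,0,0,0,0,2.7,100],[0,0,0,0,0,0,100],[0,0,0,0,0,0,100],[0,0,0,0,0,0,100]]' 45 && python3 -m creep '[[0,0,0,2,0,0,100],[0,0,0,2,0,0,100],[0,0,0,0,0,0,100],[0,0,0,0,0,0,100],[0,0,0,0,0,0,100]]'
```

```text
time_s: 19.1
tcp_pos: [0.5551, 0.1851, 0.1661]
eef_rot: [-140.2, 89.9, -150.3]
contact_force: [-0.3, -0.3, 0.5]
gripper_width: 0.0875
time_s: 19.6
tcp_pos: [0.5559, 0.1858, 0.1278]
eef_rot: [35.0, 89.9, 24.9]
contact_force: [-0.1, 0.3, -0.3]
gripper_width: 0.0876
```

```bash
python3 -m creep '[[0,0,0,2,0,0,100],[0,0,0,2,0,0,100],[0,0,0,2,0,0,100],[0,0,0,1.5,0,0,100],[0,0,0,1.1,0,0,100],[0,0,0,0,0,0,100],[0,0,0,0,0,0,100],[0,0,0,0,0,0,100]]' && python3 -m creep '[[0,0,0,0,0,0,60],[0,0,0,0,0,0,50],[0,0,0,0,0,0,40],[0,0,0,0,0,0,30],[0,0,0,0,0,0,30],[0,0,0,0,0,0,30],[0,0,0,0,0,0,30],[0,0,0,0,0,0,30]]'
```

```text
time_s: 20.4
tcp_pos: [0.5561, 0.1858, 0.0417]
eef_rot: [41.3, 89.9, 31.2]
contact_force: [1.0, 0.6, 0.7]
gripper_width: 0.0875
time_s: 21.2
tcp_pos: [0.5556, 0.1853, 0.0412]
eef_rot: [-2.8, 90.0, -12.9]
contact_force: [-1.6, -1.3, 8.1]
gripper_width: 0.0471
```

```bash
python3 - <<'E'
from h import *
for k in range(3):
    s=r.get_state();print(s["contact_force"].round(1),s["moment"].round(2),s["gripper_width"])
ims=[]
for c,(a,b,e,f) in(("scene",(150,290,310,440)),("side",(210,320,150,290))):
    im,d=r.capture(c);W=cloud(d,r.camera_info(c))[a:b,e:f]
    ims.append(cv2.resize(im[a:b,e:f],(400,430),interpolation=cv2.INTER_CUBIC))
    Q=W.reshape(-1,3);Q=Q[(abs(Q[:,0]-.555)<.03)&(abs(Q[:,1]-.185)<.03)];B=Q[(Q[:,2]>.068)&(Q[:,2]<.08)];print(c,len(B),np.percentile(B[:,2],[10,50,90]) if len(B) else 0)
cv2.imwrite("pics/g8.png",np.hstack(ims))
E
```

```text
[-1.6 -1.3  8.1] [-0.42  0.71  0.06] 0.04714936413073218
[-1.6 -1.3  8.1] [-0.42  0.71  0.06] 0.04714936413073218
[-1.6 -1.3  8.1] [-0.42  0.71  0.06] 0.04714936413073218
scene 406 [0.06960606 0.07258588 0.0769734 ]
side 163 [0.07002728 0.07359314 0.07678326]
```

View pics/g8.png

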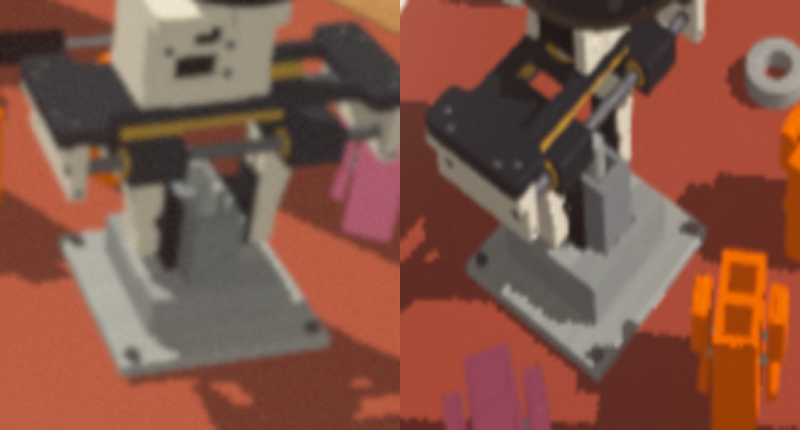

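The jaws sit on both black catches with the cassette upright between them. I'll start the lift gently.

```bash
python3 -m creep '[[0,0,0,0,0,0,20],[0,0,0,0,0,0,20],[0,0,0,-0.3,0,0,20],[0,0,0,-0.3,0,0,20],[0,0,0,0,0,0,20],[0,0,0,0,0,0,20]]'
```

```text
time_s: 21.9
tcp_pos: [0.5553, 0.1853, 0.0463]
eef_rot: [-149.7, 90.0, -159.8]
contact_force: [0.0, -0.8, -3.5]
gripper_width: 0.0472
```

The force is about -3.5 N, just the cassette's weight, so the latch is free. I'll continue up.

```bash
python3 -m creep '[[0,0,0,-0.6,0,0,20],[0,0,0,-1,0,0,20],[0,0,0,-1.3,0,0,20],[0,0,0,-1.5,0,0,20],[0,0,0,-1.5,0,0,20],[0,0,0,-1.5,0,0,20],[0,0,0,-1.5,0,0,20],[0,0,0,-1,0,0,20]]' && python3 -m creep '[[0,0,0,-0.5,0,0,20],[0,0,0,-0.2,0,0,20],[0,0,0,0,0,0,20],[0,0,0,0,0,0,20],[0,0,0,0,0,0,20],[0,0,0,0,0,0,20],[0,0,0,0,0,0,20],[0,0,0,0,0,0,20]]' && python3 - <<'E'
from h import *
ims=[]
for c,(a,b,e,f) in(("scene",(90,290,290,490)),("side",(140,320,130,310))):
    im,d=r.capture(c);W=cloud(d,r.camera_info(c))
    ims.append(cv2.resize(im[a:b,e:f],(400,400),interpolation=cv2.INTER_CUBIC))
    Q=W.reshape(-1,3);Q=Q[(abs(Q[:,0]-.555)<.04)&(abs(Q[:,1]-.185)<.04)&(Q[:,2]>.09)];print(c,len(Q),np.percentile(Q[:,2],[0,1,5,50]).round(4))
cv2.imwrite("pics/g9.png",np.hstack(ims))
E
```

```text
time_s: 22.7
tcp_pos: [0.556, 0.1857, 0.148]
eef_rot: [42.1, 89.8, 32.0]
contact_force: [0.3, 0.7, -2.7]
gripper_width: 0.0471
time_s: 23.5
tcp_pos: [0.5554, 0.1853, 0.1524]
eef_rot: [-130.1, 90.0, -140.2]
contact_force: [0.2, -0.0, -4.0]
gripper_width: 0.047
scene 7081 [0.1173 0.1234 0.1407 0.2693]
side 3528 [0.118  0.1221 0.1363 0.2575]
```

View pics/g9.png

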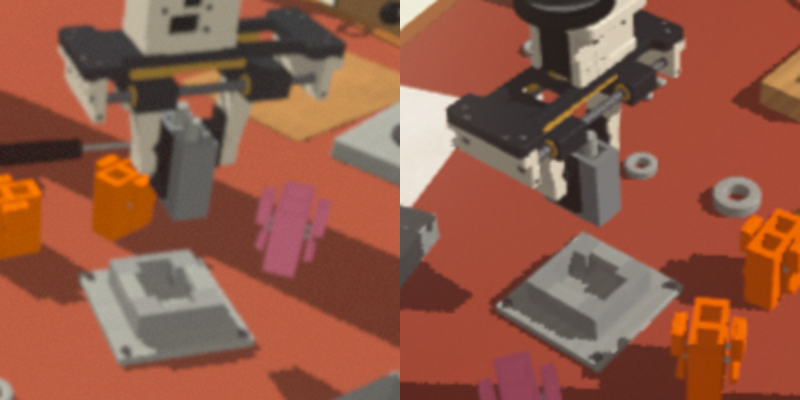

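The cassette hangs level above the empty dock with both pins in it. Its underside is at about 0.118–0.119 m, and the 4.0 N load matches the cassette plus two pins. I'm handing it in.

```bash
python3 -c "
from plant import r
r.close_job();s=r.get_state();print(s['time_s'],s['gripper_width'],s['contact_force'],s['tcp_pos'])"
```

```text
the job is handed in; nothing more can be done
the job is handed in; nothing more can be done
```

The job is done and handed in at about 23.6 s of the 66 s allowed. Both long pins went into the cassette while it was latched, and the short pin stayed in the stand. I then squeezed both catches and lifted the loaded cassette straight up, and it is still held there.

Last checks:
- **Pins:** before the lift, both tops measured 0.089 m against 0.088 m expected. The cassette's own top also read about 1 mm high, so both pins are right down.
- **Lift height:** the tool rose 111 mm, which puts the underside at about 0.119 m. The lowest points in the camera depth were 0.117–0.118 m.
- **Load and level:** the force on the tool is 4.0 N, against about 3.9 N expected for the cassette and two pins. The picture shows it level above the empty dock.
- **Catches:** the finger opening reads 47 mm, less than the 50 mm given for fully squeezed. I put the difference down to the finger pads giving under the 45 N grip: the 12 mm pins also read 11.4 mm at 20 N. I did not measure catch travel directly, but the cassette left the dock without resistance.

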